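Bring the winder drum's mark to the top and lock it

TASK

With a light fingertip on the drum's bare rubber tread, turn the free-spinning drum of the green winder until its hidden yellow bar comes up and stands at the very top, and let it rest there. Then take the red-handled lock pin from its wooden rest and put it through the hole in the winder's steel bridge so that it drops into the drum and its collar sits fully home on the bridge, and let go. Keep the fingertip press light (under 15 N), do not force the pin, and leave the other things where they are.

Things in the scene. Friction and masses are not known exactly. Their poses are not given: they have to be found in the camera images.
- winder: Fixed green steel winder, base 190 (x) x 150 (y) x 12 mm; origin centre of its underside, x away from the robot (turned up to 0.35 rad), y left, z up. Inside, a drum of radius 70 mm on a level axle along winder y. Its right lane (y -50 to +10 mm) is bare black rubber, the crown showing in the open top; its left lane is under a steel bridge. The drum spins freely; 0.7 N at the rim turns it.
- tread (a point): Nominal top of the bare tread: middle of the right lane, over the axle, 155 mm above the winder's underside (winder x 0, y -20 mm). The axle is shimmed differently each time: the real crown is up to 10 mm higher or lower than this point, so find it by touch. The axle is sprung: it yields straight down about 0.22 mm per newton of press and comes back.
- guide (a point): Centre of the 22 mm hole in the bridge, at its top surface, 173 mm above the winder's underside, straight over the axle (winder x 0, y +35 mm), chamfered 1.5 mm. The bridge is 130 mm long (x), covers winder y 11 to 59 mm and is 6 mm thick.
- drum (a joint): Drum angle, rad. 0 (or +-6.283): the 12 mm wide yellow bar across the tread is at the very top; so is a slot (26 mm along the rim, 35 mm deep) in the left lane under the bridge. Grows as the crown moves away from the robot, shrinks as it is drawn towards the robot. Starts at 1.3 to 3.8, bar out of sight beyond or below: draw the crown towards the robot. Thin grey lines are only pattern.
- pin: Loose steel lock pin, 80 g, upright; origin at the centre of its lower tip, z up along it. Shank 14 mm diameter, 38 mm long, foot tapered to 9 mm; collar 32 mm diameter, 38 to 43 mm above the origin; red round handle 18 mm diameter, 43 to 88 mm. Home: collar on the bridge, tip 38 mm below its top; with no slot below, the tip stands on the drum and the collar 10 mm or more too high.
- cover (a point): Centre of the near cover strip's top (winder x -73, y 0, 135 mm above the underside). A like strip lies on the far side; each begins 62 mm from the axle, so the open top is 124 mm long. The right wall is 130 mm high at winder y -56 mm.
- rest: Fixed wooden rest, 70 x 70 x 50 mm, origin at the centre of its underside. The pin hangs by its collar in a 20 mm through hole in its middle, so the pin's tip is 12 mm above the ledge; lift straight up by more than 40 mm.
- torch: Black torch lying along its x, 135 mm long, 44 mm across the head, on the corrugated steel offcut. Bystander.
- lockbox: Green plastic padlock box, 94 x 69 x 45 mm, origin under its centre. Bystander.
- mug: White ceramic mug, 80 mm across, 90 mm tall, handle at its +y, origin under its centre. Bystander.
- pot_low: Lower one of two stacked terracotta seedling pots, 82 mm across the rim, 70 mm tall, origin under its centre. Bystander.
- pot_high: Upper pot, nested in the lower one; its underside is 24 mm above the lower one's, top of the stack 94 mm. Bystander.
- spoon: Stainless steel spoon, 170 mm long, lying along its x on the corrugated offcut. Bystander.

How it is judged (in metres and radians):
On the way, in this order (a step that is already met when the one before it is completed fails the run):
1. the yellow bar has been brought to the top and stands still there, the finger lifted off, the pin not yet in the bridge ((value of joint drum between -0.12 and 0.12 rad or value of joint drum between 6.16319 and 6.40319 rad or value of joint drum between -6.40319 and -6.16319 rad) and velocity of joint drum between -0.05 and 0.05 rad/s and contact force between the fingers and winder below 0.2 N and distance between pin and guide above 0.05 m), for 0.2 s.
2. the pin has been lifted clear of its rest (height (world z) of pin above 0.055 m), for 0.1 s.
At the end, for the whole second after the job is handed in: The drum's bar is within 0.15 rad of the top, and the pin stands in the bridge's hole (tip within 6 mm of the hole's centre line and more than 35 mm below the bridge's top, upright within 0.12 rad), at rest and let go ((value of joint drum between -0.15 and 0.15 rad or value of joint drum between 6.13319 and 6.43319 rad or value of joint drum between -6.43319 and -6.13319 rad) and z of pin in the frame of guide below -0.035 m and horizontal distance between pin and guide below 0.006 m and angle between pin's own z axis and vertical below 0.12 rad and linear speed of pin below 0.02 m/s); the robot touches nothing.
It fails at once if the fingers or gripper press the winder or its drum with more than 15 N (contact force between any of the fingers, the arm and winder above 15 N).
It fails at once if the pin is pressed on the winder with more than 30 N (contact force between pin and winder above 30 N).
It fails at once if a bystander is moved more than 30 mm (distance of any of torch, lockbox, mug, pot_low, pot_high, spoon from where it was at the start of the episode above 0.03 m).
It also fails if it takes over 72 s, if anything falls off the work surface, if the arm or the gripper's body presses on something with over 40 N, if the wrist force passes 120 N, or if a joint passes its speed limit or range.

ROBOT

A 7-joint arm with a two-finger parallel gripper is mounted at the origin on the work surface. World frame = base frame: x ahead of the robot, y to its left, z up, the work surface at z = 0. Lengths are in mm, angles in rad, forces in N, time in s.
With the tool pointing down it reaches from about 425 to 925 mm from the base axis. Payload 6.8 kg.
Tool frame: the origin (TCP) lies at the very end of the fingers, on their centre line; the grasp point (between the pads) lies 19 mm behind it; z points along the fingers, y is the direction in which the jaws open and shut (so a half turn about z gives the same grasp; the last joint's range is limited). The gripper opens to 88 mm and grips with 3 to 60 N. Pads are 20 mm wide; open, the fingers measure 115 mm over their backs; the gripper's body (75 mm by 178 mm) begins 61 mm behind the grasp point.
Start: joints at [1.115, 0.477, 0.022, 1.555, -0.011, 1.109, -0.083], TCP at [230.07, -634.598, 222.664] pointing down, gripper open.
Joint ranges: [-2.96, 2.96], [-0.34, 2.1], [-1.41, 1.46], [0.24, 2.44], [-1.37, 4.51], [0.17, 1.92], [-2.96, 2.96]. Speed limits (rad/s): [2.39, 2.39, 3.14, 3.14, 3.14, 3.14, 3.14].

INTERFACE

Orientations are given as a unit quaternion [w, x, y, z].
In Python, from rig import sense, grab_frame, close_job gives the robot as it stands. The module is installed in compiled form; this text tells all that it offers.
- The arm moves only by the tool arm_command, never from a script. Its argument "series" is one flat list of numbers, 7 for each row, row after row: the shift along the tool's x, y, z normalised to -1 to 1, where 1 is 3 cm, then the turn, a rotation vector about the tool's x, y, z normalised to -1 to 1, where 1 is 4 degrees, then the opening, from 0 (shut) to 1 (fully open). A call has 1 to 8 rows; each row shifts and turns the pose as measured when the row begins, along the tool's axes as they then stand; what a row does not reach is not made up. A row lasts 1/12 s, in which the tool goes at most 41.7 mm and 7.16 degrees, less where a joint would pass 70% of its speed; a pose out of reach is approached as far as the arm can. A call with a number of a shift or a turn outside -1 to 1 is refused whole. A call with a gripper value outside its range is refused whole. The fingers move at their own pace and stop on an object; the grip force is fixed at half the most. Time passes only in rows, so rows that do not move let the fingers close. It gives the time, the measured TCP pose, the force and the opening at its end, in the units of the state.
- sense(): the state, without advancing time (a new reading comes with each control period).
- grab_frame(name): name is "scene" or "top" or "wrist"; returns a dict with "image" (420x560x3 uint8, red, green, blue), "vfov" (degrees; the focal length in pixels is half the picture's height over the tangent of half this angle, whatever the lens; pixels are square), "cx", "cy" (the principal point, pixels), "dist_coeffs" ([k1, k2, p1, p2, k3] as OpenCV has them; the pictures are not rectified), "R" (3x3) and "t" (3): a world point X has camera coordinates R X + t. Camera axes: x right, y down, z forward; pixel columns grow to the right and rows downward; lengths in mm; the calibration is good to about 2 mm. A picture is of the moment at which its call begins. There is no depth.
- close_job(): hands the job in, once; it reports no verdict.
The state is a dict: "time_s": time; "joints": joint angles; "joint_vel": joint speeds; "tau": joint torques, N m; "position": TCP position; "ee_rot": TCP orientation; "force": force on the tool from outside, world axes, zero at the start; "ft_torque": the same for the moment, N m; "width": opening from 0.0 (shut) to 1.0 (fully open).
Only numpy, scipy, OpenCV 4.12 (cv2) and the standard library are available. Lean on these libraries where they do the work, as an engineer would, in place of code of your own. Each camera call takes 0.05 s, during which the arm holds its last target. There are 200 camera calls.

## Working session

There is one attempt and no reset: what is moved stays moved. The work goes in short steps, Python scripts to look and compute and a tool call to move; the robot and the scene stay as the last step left them, time stands still between calls to the robot, and variables do not carry over. Pictures are saved under pics/ and viewed, about 8 in all and at most 12, crops included, and the job is handed in when it is done.

Besides the shell and the picture viewer there is one more tool, called after "Request:" as name(argument=value, ...) on one line, values as JSON. arm_command: Moves the arm, as the interface text tells. Its arguments: {"type":"object","properties":{"series":{"type":"array"}},"required":["series"]}

```bash
mkdir -p pics; cat > h.py <<'E'
import numpy as np, cv2
from rig import sense, grab_frame, close_job
def cam(n,save=None):
    f=grab_frame(n); im=f["image"]
    if save: cv2.imwrite(f"pics/{save}.png",im[:,:,::-1])
    h=im.shape[0]; F=h/2/np.tan(np.radians(f["vfov"])/2)
    f["K"]=np.array([[F,0,f["cx"]],[0,F,f["cy"]],[0,0,1]]); f["R"]=np.array(f["R"]);f["t"]=np.array(f["t"]);f["d"]=np.array(f["dist_coeffs"],float)
    return f
def ray(f,px):
    p=cv2.undistortPoints(np.array(px,float).reshape(-1,1,2),f["K"],f["d"]).reshape(-1,2)
    d=np.c_[p,np.ones(len(p))]@f["R"]; return -f["R"].T@f["t"],d
def plane(f,px,z):
    c,d=ray(f,px); return c+d*((z-c[2])/d[:,2])[:,None]
def proj(f,X):
    return cv2.projectPoints(np.array(X,float).reshape(-1,1,3),cv2.Rodrigues(f["R"])[0],f["t"],f["K"],f["d"])[0].reshape(-1,2)
E
python3 - <<'E'
from h import *
a=cam("scene");b=cam("top")
for f in(a,b): print(-f["R"].T@f["t"],f["vfov"])
cv2.imwrite("pics/a.png",np.vstack([a["image"],b["image"]])[:,:,::-1][:, :])
cv2.imwrite("pics/s.png",a["image"][:,:,::-1]);cv2.imwrite("pics/t.png",b["image"][:,:,::-1])
s=sense();print({k:np.round(v,3) for k,v in s.items()})
E
```

```text
[1223.39350642  225.52960146  796.57052057] 47.04192877512071
[ 463.83193362   31.16508255 1065.0912839 ] 53.73799969514224
{'time_s': np.float64(0.1), 'joints': array([ 1.115,  0.478,  0.022,  1.556, -0.012,  1.109, -0.083]), 'joint_vel': array([ 0.001, -0.001,  0.   , -0.004, -0.001,  0.001,  0.001]), 'tau': array([ 4.0000e-03, -5.8409e+01,  1.5400e+00, -2.7331e+01, -5.4000e-02,
        1.3000e-02,  0.0000e+00]), 'position': array([ 229.887, -634.104,  221.822]), 'ee_rot': array([-0.001,  0.985,  0.173, -0.   ]), 'force': array([-0.15 , -0.749,  0.245]), 'ft_torque': array([-0.009,  0.015, -0.049]), 'width': np.float64(1.001)}
```

View pics/t.png

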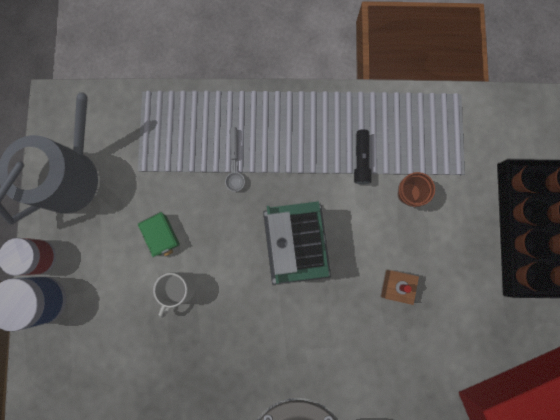

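View pics/s.png

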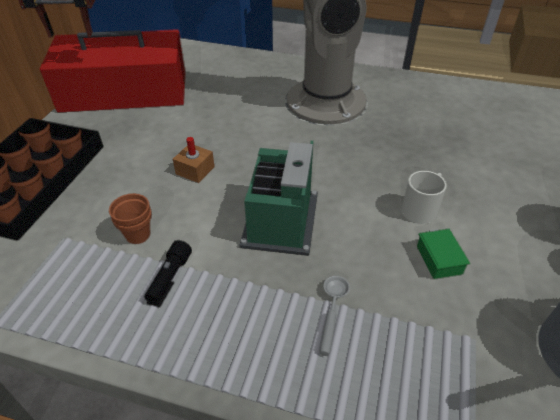

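The top view has the winder at about (297,243), its bridge hole at about (282,242) and the red pin at about (405,288). The arm is out of view. Next I'll measure each of these.

```bash
python3 - <<'E'
from h import *
b=cam("top");a=cam("scene")
im=b["image"];hsv=cv2.cvtColor(im,cv2.COLOR_RGB2HSV)
def cc(m,n=3):
    k,l,s,c=cv2.connectedComponentsWithStats(m.astype(np.uint8)); 
    o=np.argsort(-s[1:,4])[:n]+1; return [(s[i],c[i],l==i) for i in o]
# bridge: bright gray within ROI
g=im.min(2).astype(int); roi=np.zeros_like(g,bool); roi[195:295,255:340]=1
m=(g>125)&(hsv[...,1]<40)&roi
for s,c,mm in cc(m): print("bridge",s,c)
s,c,mm=cc(m)[0]
mf=mm.astype(np.uint8); cn=max(cv2.findContours(mf,0,2)[0],key=cv2.contourArea)
r=cv2.minAreaRect(cn); print(r); w=plane(b,cv2.boxPoints(r),173);print(w.round(1), w.mean(0))
d=(g<75)&(cv2.drawContours(np.zeros_like(mf),[cn],-1,1,-1)>0)
for s,c,_ in cc(d,2): print("hole",s,c,plane(b,c,173).round(1))
red=lambda f:(lambda h:((h[...,0]<8)|(h[...,0]>172))&(h[...,1]>170)&(h[...,2]>90))(cv2.cvtColor(f["image"],cv2.COLOR_RGB2HSV))
mr=red(b).copy(); mr[:,430:]=0; mr[:250]=0; mr[320:]=0
for s,c,_ in cc(mr,2): print("redtop",s,c,plane(b,c,100).round(1))
ma=red(a).copy(); ma[:,:184]=0; ma[:130]=0; ma[170:]=0; ma[:,210:]=0
for s,c,_ in cc(ma,2): print("redscene",s,c,plane(a,c,78).round(1))
m=(hsv[...,0]<18)&(hsv[...,1]>100)&(g<200); m[:265]=0;m[310:]=0;m[:,:375]=0;m[:,430:]=0
s,c,mm=cc(m,1)[0];r=cv2.minAreaRect(max(cv2.findContours(mm.astype(np.uint8),0,2)[0],key=cv2.contourArea));print("rest",r,plane(b,cv2.boxPoints(r),50).round(1))
v=np.hstack([cv2.resize(im[195:295,255:340],None,fx=5,fy=5,interpolation=2),cv2.resize(im[262:312,375:430],None,fx=5,fy=5,interpolation=2)[:500]] if 0 else [cv2.resize(im[195:295,255:340],(425,500),interpolation=2),cv2.resize(im[255:315,380:425],(375,500),interpolation=2)])
cv2.imwrite("pics/c1.png",v[:,:,::-1])
E
```

```text
bridge [277 251  19  22 175] [286.46857143 264.29142857]
bridge [281 256   2   2   2] [281.5 256.5]
bridge [285 220   1   1   1] [285. 220.]
((284.8377990722656, 261.52703857421875), (19.72787857055664, 18.248287200927734), 80.53767395019531)
[[477.6  59.6 173. ]
 [484.6  21.1 173. ]
 [443.3  13.7 173. ]
 [436.4  52.  173. ]] [460.46890482  36.62096469 173.        ]
redtop [406 287   2   3   4] [406.75 287.75] [[ 403.8 -243.8  100. ]]
redtop [407 291   1   1   1] [407. 291.] [[ 396.4 -244.3  100. ]]
redscene [187 137   8  18  83] [191.22891566 145.3373494 ] [[ 399.4 -245.1   78. ]]
redscene [188 150   1   1   1] [188. 150.] [[ 418.1 -245.1   78. ]]
rest ((399.86468505859375, 286.85882568359375), (32.43110656738281, 27.984031677246094), 12.528807640075684) [[ 377.9 -195.6   50. ]
 [ 443.5 -210.9   50. ]
 [ 427.4 -287.6   50. ]
 [ 362.  -271.8   50. ]]
```

View pics/c1.png

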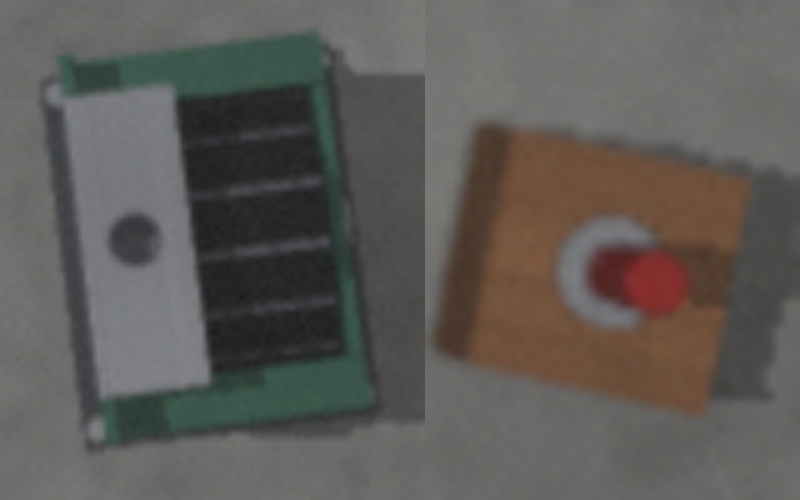

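```bash
python3 - <<'E'
from h import *
b=cam("top")
q=np.array([[65,95],[175,85],[210,385],[100,398],[135,240]])/5+[254.6,194.6]
w=plane(b,q,173);print(w.round(1)); v=(w[0]+w[1]-w[2]-w[3])/2;yaw=np.arctan2(v[1],v[0]);print(w[:4].mean(0),yaw,np.linalg.norm(v))
pin=plane(b,[[407.3,288.4]],100),plane(b,[[401.6,286.6]],55);print(pin)
g=(w[:4].mean(0)+w[4])/2*0+w[4]
for y0 in(yaw,):
    X=np.array([np.cos(y0),np.sin(y0)]);Y=np.array([-X[1],X[0]])
    print("guide",g,"tread",g[:2]-55*Y,"yaw deg",np.degrees(y0))
E
```

```text
[[563.1  75.3 173. ]
 [568.1  27.7 173. ]
 [439.4  11.2 173. ]
 [433.2  58.1 173. ]
 [500.8  44.1 173. ]]
[500.94876918  43.09222121 173.        ] 0.1295629419808485 130.35727635320399
(array([[ 402.31361575, -245.09436325,  100.        ]]), array([[ 403.58156945, -244.29035719,   55.        ]]))
guide [500.76652025  44.10304643 173.        ] tread [507.87256206 -10.43596868] yaw deg 7.423409756800973
```

Guide at about (501, 43.5), tread at about (508, -11), winder yaw 0.13 rad, pin at about (403, -245). First I'll lift, align the tool's yaw to the winder and shut the gripper.

Request:
arm_command(series=[0, 0, -1, 0, 0, 0.8, 0, 0, 0, -1, 0, 0, 0.8, 0, 0, 0, -1, 0, 0, 0.8, 0, 0, 0, -1, 0, 0, 0.8, 0, 1, -0.4, 0, 0, 0, 0, 0, 1, -0.4, 0, 0, 0, 0, 0, 1, -0.4, 0, 0, 0, 0, 0, 1, -0.4, 0, 0, 0, 0, 0])

```text
time_s: 0.92
position: [336.1, -576.5, 346.2]
ee_rot: [-0.001, 0.999, 0.047, -0.003]
force: [-0.1, 0.2, 0.4]
width: 0.434
```

Request:
arm_command(series=[1, -0.4, 0, 0, 0, 0, 0, 1, -0.4, 0, 0, 0, 0, 0, 1, -0.4, 0, 0, 0, 0, 0, 1, -0.4, 0, 0, 0, 0, 0, 0.3, -1, 0, 0, 0, 0, 0, 0.3, -1, 0, 0, 0, 0, 0, 0.3, -1, 0, 0, 0, 0, 0, 0.3, -1, 0, 0, 0, 0, 0])

```text
time_s: 1.58
position: [486.2, -386.1, 342.5]
ee_rot: [-0.002, 0.999, 0.048, -0.004]
force: [0.5, -0.2, -0.6]
width: 0.008
```

Request:
arm_command(series=[0.2, -1, 0, 0, 0, 0, 0, 0.2, -1, 0, 0, 0, 0, 0, 0.2, -1, 0, 0, 0, 0, 0, 0.2, -1, 0, 0, 0, 0, 0, 0.2, -1, 0, 0, 0, 0, 0, 0.2, -1, 0, 0, 0, 0, 0, 0.2, -1, 0, 0, 0, 0, 0, 0, 0, 0, 0, 0, 0, 0])

```text
time_s: 2.25
position: [508.3, -153.9, 342.7]
ee_rot: [-0.003, 0.999, 0.053, -0.003]
force: [-0.9, 0.5, -0.0]
width: 0.004
```

Request:
arm_command(series=[0.1, -1, 0.2, 0, 0, -0.4, 0, 0.1, -1, 0.4, 0, 0, 0, 0, 0.1, -1, 0.8, 0, 0, 0, 0, 0.1, -1, 0.8, 0, 0, 0, 0, 0.1, -0.7, 0.8, 0, 0, 0, 0, 0, 0, 0.8, 0, 0, 0, 0, 0, 0, 0.8, 0, 0, 0, 0, 0, 0, 0, 0, 0, 0, 0])

```text
time_s: 2.92
position: [505.8, -5.1, 203.2]
ee_rot: [-0.002, 0.998, 0.069, 0.001]
force: [-0.8, -0.5, -0.3]
width: 0.005
```

```bash
python3 - <<'E'
from h import *
s=sense();print(s["position"],s["ee_rot"],s["force"])
w=cam("wrist");c=cam("scene")
cv2.imwrite("pics/w1.png",np.hstack([cv2.resize(w["image"],(400,300)),cv2.resize(c["image"][100:260,200:380],(400,300))])[:,:,::-1])
E
```

```text
[505.75465855  -5.10966153 203.19031463] [-0.00189771  0.99759387  0.06929465  0.00105561] [-0.80681975 -0.46056024 -0.27154548]
```

View pics/w1.png

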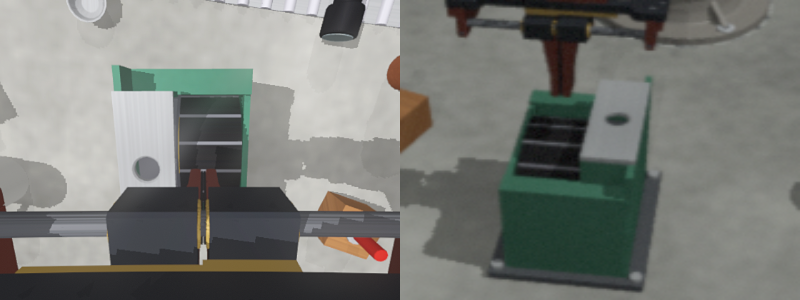

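The wrist view shows the finger over the black lane and the hole to its left. Next I'll go down close to the crown, then probe for it.

Request:
arm_command(series=[0.1, 0.15, 0.6, 0, 0, 0, 0, 0, 0, 0.3, 0, 0, 0, 0, 0, 0, 0.2, 0, 0, 0, 0, 0, 0, 0, 0, 0, 0, 0, 0, 0, 0, 0, 0, 0, 0])

```text
time_s: 3.43
position: [517.6, -12.2, 180.4]
ee_rot: [-0.001, 0.998, 0.066, 0.01]
force: [0.1, -0.5, -0.1]
width: 0.006
```

Request:
arm_command(series=[0, 0, 0, 0, 0, 0, 0, 0, 0, 0, 0, 0, 0, 0, 0, 0, 0, 0, 0, 0, 0])

```text
time_s: 3.68
position: [518.7, -12.3, 182.8]
ee_rot: [-0.001, 0.998, 0.066, 0.011]
force: [0.1, 0.9, 0.4]
width: 0.005
```

Request:
arm_command(series=[-0.2, 0, 0.2, 0, -0.3, 0, 0, -0.15, 0, 0.15, 0, 0, 0, 0, 0, 0, 0.1, 0, 0, 0, 0, 0, 0, 0, 0, 0, 0, 0])

```text
time_s: 4.02
position: [507.6, -13.6, 168.7]
ee_rot: [0.0, 0.998, 0.066, 0.0]
force: [0.1, 0.0, 0.4]
width: 0.003
```

Request:
arm_command(series=[0, 0, 0, 0, 0, 0, 0, 0, 0, 0, 0, 0, 0, 0])

```text
time_s: 4.18
position: [507.0, -13.6, 168.1]
ee_rot: [0.0, 0.998, 0.066, -0.0]
force: [-0.5, -0.4, -1.1]
width: 0.004
```

Request:
arm_command(series=[0, 0, 0.05, 0, 0, 0, 0, 0, 0, 0.03, 0, 0, 0, 0, 0, 0, 0, 0, 0, 0, 0])

```text
time_s: 4.43
position: [507.3, -13.5, 165.6]
ee_rot: [-0.0, 0.998, 0.066, -0.0]
force: [0.6, 0.1, -0.7]
width: 0.001
```

Request:
arm_command(series=[0, 0, 0.05, 0, 0, 0, 0, 0, 0, 0.03, 0, 0, 0, 0, 0, 0, 0, 0, 0, 0, 0])

```text
time_s: 4.68
position: [507.5, -13.5, 163.1]
ee_rot: [-0.0, 0.998, 0.066, 0.0]
force: [-0.1, -0.3, -0.3]
width: 0.005
```

Request:
arm_command(series=[0, 0, 0.05, 0, 0, 0, 0, 0, 0, 0.03, 0, 0, 0, 0, 0, 0, 0, 0, 0, 0, 0])

```text
time_s: 4.93
position: [507.5, -13.5, 160.4]
ee_rot: [-0.0, 0.998, 0.066, 0.0]
force: [-0.9, -0.4, -0.4]
width: 0.006
```

Request:
arm_command(series=[0, 0, 0.05, 0, 0, 0, 0, 0, 0, 0.03, 0, 0, 0, 0, 0, 0, 0, 0, 0, 0, 0])

```text
time_s: 5.18
position: [507.5, -13.5, 157.7]
ee_rot: [-0.0, 0.998, 0.066, 0.0]
force: [0.2, 0.1, -0.8]
width: 0.005
```

Request:
arm_command(series=[0, 0, 0.05, 0, 0, 0, 0, 0, 0, 0.03, 0, 0, 0, 0, 0, 0, 0, 0, 0, 0, 0])

```text
time_s: 5.43
position: [507.5, -13.5, 155.1]
ee_rot: [-0.0, 0.998, 0.066, 0.0]
force: [-0.0, -0.6, -0.5]
width: 0.005
```

Request:
arm_command(series=[0, 0, 0.05, 0, 0, 0, 0, 0, 0, 0.03, 0, 0, 0, 0, 0, 0, 0, 0, 0, 0, 0])

```text
time_s: 5.68
position: [507.5, -13.5, 152.4]
ee_rot: [-0.0, 0.998, 0.066, 0.0]
force: [-0.7, 0.1, 0.1]
width: 0.005
```

Request:
arm_command(series=[0, 0, 0.05, 0, 0, 0, 0, 0, 0, 0.03, 0, 0, 0, 0, 0, 0, 0, 0, 0, 0, 0])

```text
time_s: 5.93
position: [507.6, -13.5, 149.8]
ee_rot: [-0.0, 0.998, 0.066, 0.0]
force: [0.2, -0.0, -0.2]
width: 0.007
```

Request:
arm_command(series=[0, 0, 0.05, 0, 0, 0, 0, 0, 0, 0.03, 0, 0, 0, 0, 0, 0, 0, 0, 0, 0, 0])

```text
time_s: 6.18
position: [507.6, -13.5, 147.1]
ee_rot: [-0.0, 0.998, 0.066, 0.0]
force: [-0.6, 0.3, 0.9]
width: 0.009
```

Request:
arm_command(series=[0, 0, 0.04, 0, 0, 0, 0, 0, 0, 0, 0, 0, 0, 0])

```text
time_s: 6.35
position: [507.9, -13.6, 146.0]
ee_rot: [0.0, 0.998, 0.066, 0.0]
force: [-1.5, -1.1, 2.7]
width: 0.006
```

Contact at z about 146, with 2.7 N. I'll draw toward the robot with a light press.

Request:
arm_command(series=[-0.2, 0, 0.01, 0, 0, 0, 0, -0.2, 0, 0, 0, 0, 0, 0, -0.15, 0, 0, 0, 0, 0, 0, 0, 0, 0, 0, 0, 0, 0])

```text
time_s: 6.68
position: [490.7, -15.9, 146.1]
ee_rot: [0.0, 0.998, 0.066, 0.001]
force: [-0.2, 0.1, -0.1]
width: 0.004
```

```bash
python3 - <<'E'
from h import *
s=sense();print(s["position"],s["force"])
w=cam("wrist","w2");
cv2.imwrite("pics/w2c.png",cv2.resize(w["image"][110:290,140:380],(800,600))[:,:,::-1])
hsv=cv2.cvtColor(w["image"],cv2.COLOR_RGB2HSV)[120:262,245:345]
print(((abs(hsv[...,0].astype(int)-28)<8)&(hsv[...,1]>130)).sum())
E
```

```text
[490.72138889 -15.86030328 146.14880608] [-0.21594689  0.05751359 -0.11434774]
0
```

View pics/w2c.png

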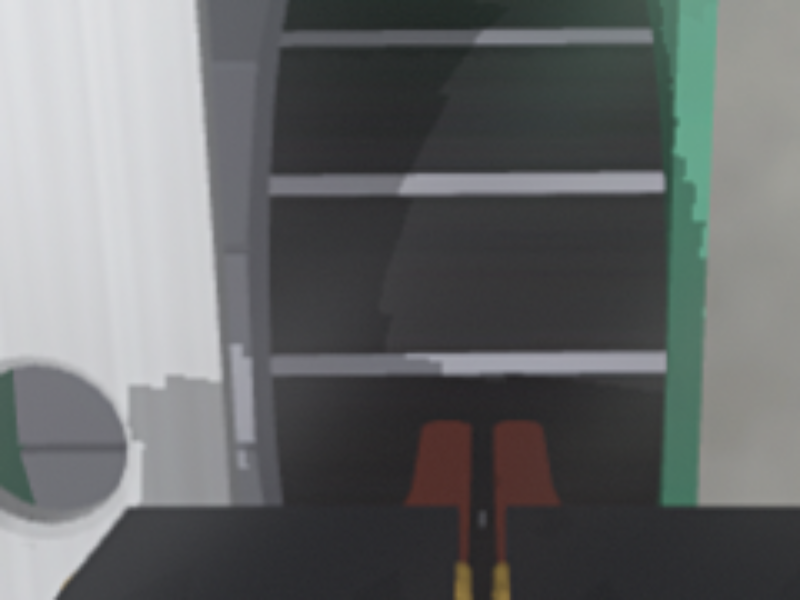

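The wrist picture shows pattern lines and no yellow yet. Contact ended at about -17 mm because the fingertip is narrow. I'll repeat with longer strokes, starting 25 mm beyond the crown.

Request:
arm_command(series=[0, 0, -0.4, 0, 0, 0, 0, 0.6, -0.1, 0, 0, 0, 0, 0, 0.6, -0.1, 0, 0, 0, 0, 0, 0.2, 0, 0.1, 0, 0, 0, 0, 0, 0, 0.1, 0, 0, 0, 0, 0, 0, 0.05, 0, 0, 0, 0, 0, 0, 0, 0, 0, 0, 0])

```text
time_s: 7.32
position: [529.0, -5.1, 148.9]
ee_rot: [0.0, 0.998, 0.065, -0.001]
force: [-0.7, -0.6, -1.1]
width: 0.005
```

Request:
arm_command(series=[0, 0.05, 0.1, 0, 0, 0, 0, 0, 0.05, 0.02, 0, 0, 0, 0, 0, 0, 0, 0, 0, 0, 0])

```text
time_s: 7.57
position: [528.1, -8.1, 144.8]
ee_rot: [0.0, 0.998, 0.065, -0.002]
force: [1.3, 1.3, 2.3]
width: 0.007
```

Request:
arm_command(series=[-0.2, 0, 0, 0, 0, 0, 0, -0.2, 0, 0, 0, 0, 0, 0])

```text
time_s: 7.73
position: [517.2, -9.5, 145.7]
ee_rot: [-0.0, 0.998, 0.065, -0.0]
force: [-0.1, 0.0, 2.6]
width: 0.002
```

Request:
arm_command(series=[-0.2, 0, 0.015, 0, 0, 0, 0, -0.2, 0, 0.01, 0, 0, 0, 0])

```text
time_s: 7.9
position: [504.5, -11.3, 145.7]
ee_rot: [-0.0, 0.998, 0.065, 0.001]
force: [1.3, 0.5, 4.1]
width: 0.001
```

Request:
arm_command(series=[-0.2, 0, 0.02, 0, 0, 0, 0, -0.2, 0, 0.03, 0, 0, 0, 0])

```text
time_s: 8.07
position: [491.5, -13.2, 144.8]
ee_rot: [0.0, 0.998, 0.065, 0.002]
force: [0.7, 0.2, 5.3]
width: 0.004
```

Request:
arm_command(series=[-0.2, 0, 0.04, 0, 0, 0, 0, -0.2, 0, 0.06, 0, 0, 0, 0, 0, 0, 0, 0, 0, 0, 0])

```text
time_s: 8.32
position: [475.7, -15.5, 141.4]
ee_rot: [0.0, 0.998, 0.065, 0.0]
force: [-2.1, 1.6, 3.1]
width: 0.01
```

```bash
cat > y.py <<'E'
from h import *
def go(n):
    w=cam("wrist",n);s=sense();print(s["time_s"],s["position"].round(1) if hasattr(s["position"],'round') else s["position"],s["force"])
    hsv=cv2.cvtColor(w["image"],cv2.COLOR_RGB2HSV)
    m=(abs(hsv[...,0].astype(int)-28)<8)&(hsv[...,1]>110); m[:, :215]=0;m[:,345:]=0;m[262:]=0
    g=w["image"][:,235].astype(int).sum(1)
    col=w["image"][60:265,228:250].astype(int).sum(2).mean(1)
    pk=[60+i for i in range(1,204) if col[i]>col[i-1] and col[i]>=col[i+1] and col[i]>np.median(col)+60]
    print("yellow",m.sum(),np.argwhere(m).mean(0) if m.any() else "", np.argwhere(m).min(0) if m.any() else "","lines",pk)
    return w,m
if __name__=="__main__":
    import sys; go(sys.argv[1])
E
python3 y.py w3
```

```text
8.3667 [476.1 -15.5 141.5] [-1.74907563  0.42921975  5.05711171]
yellow 0   lines [64, 70, 90, 134, 137, 190, 193, 241, 243]
```

Request:
arm_command(series=[0, 0, -0.4, 0, 0, 0, 0, 0.6, -0.05, 0, 0, 0, 0, 0, 0.6, -0.05, 0, 0, 0, 0, 0, 0.6, 0, 0, 0, 0, 0, 0, 0, 0, 0, 0, 0, 0, 0, 0, 0, 0, 0, 0, 0, 0])

```text
time_s: 8.87
position: [526.7, -7.2, 149.9]
ee_rot: [0.001, 0.998, 0.065, -0.004]
force: [-0.2, 0.2, -0.3]
width: 0.005
```

```bash
python3 y.py w4
```

```text
8.9167 [526.6  -7.2 149.9] [ 0.11377949 -0.09347701  0.05095538]
yellow 0   lines [63, 75, 81, 103, 106, 114]
```

Request:
arm_command(series=[0, 0.05, 0.1, 0, 0, 0, 0, 0, 0.05, 0.04, 0, 0, 0, 0, 0, 0, 0.01, 0, 0, 0, 0])

```text
time_s: 9.17
position: [525.4, -10.2, 144.7]
ee_rot: [0.001, 0.998, 0.065, -0.005]
force: [1.5, 2.0, 3.9]
width: 0.005
```

Request:
arm_command(series=[-0.2, 0, 0, 0, 0, 0, 0, -0.2, 0, 0, 0, 0, 0, 0])

```text
time_s: 9.33
position: [514.2, -11.6, 145.7]
ee_rot: [0.001, 0.998, 0.065, -0.003]
force: [0.1, 1.6, 3.8]
width: 0.005
```

Request:
arm_command(series=[-0.2, 0, 0.015, 0, 0, 0, 0, -0.2, 0, 0.01, 0, 0, 0, 0])

```text
time_s: 9.5
position: [501.2, -13.4, 145.7]
ee_rot: [0.001, 0.998, 0.065, -0.002]
force: [1.7, 1.6, 4.0]
width: 0.005
```

Request:
arm_command(series=[-0.2, 0, 0.02, 0, 0, 0, 0, -0.2, 0, 0.03, 0, 0, 0, 0])

```text
time_s: 9.67
position: [487.7, -15.4, 144.7]
ee_rot: [0.001, 0.998, 0.065, -0.002]
force: [0.5, 0.3, 3.6]
width: 0.005
```

Request:
arm_command(series=[-0.2, 0, 0.04, 0, 0, 0, 0, -0.2, 0, 0.06, 0, 0, 0, 0, 0, 0, 0, 0, 0, 0, 0])

```text
time_s: 9.92
position: [471.2, -17.8, 140.7]
ee_rot: [0.002, 0.998, 0.064, -0.004]
force: [-1.2, 1.4, 0.9]
width: 0.004
```

```bash
python3 y.py w5
```

```text
9.9667 [471.8 -17.7 140.8] [-1.74054211  0.9780713   2.74931729]
yellow 796 [ 59.59422111 280.13819095] [ 56 225] lines [62, 81, 83, 126, 130, 184, 187, 235, 237]
```

```bash
cat >> y.py <<'E'
def angle(w,rc):
    X=np.array([.9916,.129,0]);T=np.array([508,-11,0])
    th=np.linspace(-.6,1.6,2201)
    P=T+70*np.sin(th)[:,None]*X+np.c_[0*th,0*th,76.6+70*np.cos(th)]
    r=proj(w,P); i=np.argmin(abs(r[:,1]-rc)); return th[i], r[i]
E
python3 - <<'E'
from y import *
w,m=go("w6"); rows=np.argwhere(m)
print(rows.min(0),rows.max(0)); 
r=rows[:,0]; print([angle(w,q) for q in (r.min(),r.mean(),r.max())])
cv2.imwrite("pics/w6c.png",cv2.resize(w["image"][30:290,140:400],(600,600))[:,:,::-1])
E
```

```text
10.0167 [472.3 -17.6 141. ] [-1.926882    0.1992414   1.09154241]
yellow 795 [ 60.61761006 280.23144654] [ 57 225] lines [63, 82, 84, 127, 131, 185, 188, 236, 238]
[ 57 225] [ 64 334]
[(np.float64(1.278), array([279.08608185,  56.99860086])), (np.float64(1.138), array([278.89796133,  60.6325305 ])), (np.float64(1.06), array([278.79629276,  63.98798104]))]
```

View pics/w6c.png

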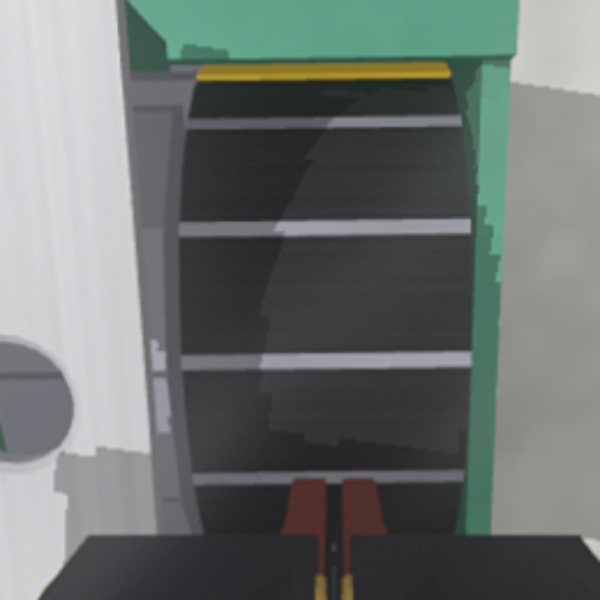

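The yellow bar is now in view at the far edge, at about 1.14 rad. I'll do one full stroke (about 0.75 rad) and measure again.

Request:
arm_command(series=[0, 0, -0.4, 0, 0, 0, 0, 0.6, -0.1, 0, 0, 0, 0, 0, 0.6, -0.1, 0, 0, 0, 0, 0, 0.7, 0, 0, 0, 0, 0, 0, 0, 0, 0, 0, 0, 0, 0, 0, 0, 0, 0, 0, 0, 0])

```text
time_s: 10.52
position: [528.8, -5.3, 150.3]
ee_rot: [0.002, 0.998, 0.064, -0.006]
force: [-0.6, 0.4, 0.6]
width: 0.008
```

```bash
python3 -c "
from y import *
w,m=go('w7');r=np.argwhere(m)[:,0];print(angle(w,r.max()+.5),angle(w,r.min()-.5)) if len(r) else 0"
```

```text
10.5667 [528.9  -5.3 150.4] [ 0.28763151 -0.12246585  0.21650488]
yellow 0   lines [61, 84, 105, 107, 116]
```

Request:
arm_command(series=[0, 0.08, 0.1, 0, 0, 0, 0, 0, 0.08, 0.05, 0, 0, 0, 0, 0, 0, 0.01, 0, 0, 0, 0])

```text
time_s: 10.82
position: [528.1, -10.8, 144.7]
ee_rot: [0.002, 0.998, 0.064, -0.007]
force: [1.5, 0.5, 2.7]
width: 0.003
```

Request:
arm_command(series=[-0.2, 0, 0, 0, 0, 0, 0, -0.2, 0, 0, 0, 0, 0, 0])

```text
time_s: 10.98
position: [517.0, -12.3, 145.6]
ee_rot: [0.002, 0.998, 0.063, -0.005]
force: [1.2, 1.4, 3.5]
width: 0.005
```

Request:
arm_command(series=[-0.2, 0, 0.015, 0, 0, 0, 0, -0.2, 0, 0.01, 0, 0, 0, 0])

```text
time_s: 11.15
position: [504.2, -14.0, 145.8]
ee_rot: [0.002, 0.998, 0.063, -0.004]
force: [0.8, 0.5, 4.1]
width: 0.004
```

Request:
arm_command(series=[-0.2, 0, 0.02, 0, 0, 0, 0, -0.15, 0, 0.03, 0, 0, 0, 0, 0, 0, 0.0, 0, 0, 0, 0, 0, 0, 0, 0, 0, 0, 0])

```text
time_s: 11.48
position: [490.4, -16.0, 145.1]
ee_rot: [0.002, 0.998, 0.063, -0.004]
force: [1.2, 0.6, 4.2]
width: 0.002
```

```bash
python3 -c "
from y import *
w,m=go('w8');r=np.argwhere(m)[:,0];print(angle(w,r.max()+.5),angle(w,r.min()-.5)) if len(r) else 0"
```

```text
11.5333 [490.4 -16.  145. ] [-0.18147055  0.08920368  3.28103271]
yellow 2600 [137.46730769 277.03846154] [125 215] lines [61, 64, 68, 70, 77, 79, 82, 84, 87, 92, 98, 104, 129, 132, 134, 136, 138, 142, 145, 186, 189, 240, 242]
(np.float64(0.3560000000000001), array([276.79045931, 174.50955345])) (np.float64(0.767), array([276.9469238 , 124.45624303]))
```

Request:
arm_command(series=[0, 0, -0.4, 0, 0, 0, 0, 0.6, -0.05, 0, 0, 0, 0, 0, 0.6, -0.05, 0, 0, 0, 0, 0, 0, 0, 0, 0, 0, 0, 0, 0, 0, 0, 0, 0, 0, 0])

```text
time_s: 11.95
position: [523.2, -9.5, 153.9]
ee_rot: [0.003, 0.998, 0.063, -0.009]
force: [-0.3, 0.0, -0.1]
width: 0.006
```

```bash
cat >> y.py <<'E'
def bar(n):
    w,m=go(n); n=m.sum(1); r=np.where(n>40)[0]
    if len(r): print("bar rows",r.min(),r.max(),"angles",[round(float(angle(w,q)[0]),3) for q in (r.min()-.5,r.max()+.5)])
    return w
E
python3 -c "
from y import *
bar('w9')"
```

```text
12.0 [523.2  -9.5 153.9] [-0.04058728 -0.12658183 -0.48196047]
yellow 2501 [198.17872851 277.62335066] [185 216] lines [75, 97, 108]
bar rows 186 207 angles [0.752, 0.555]
```

Request:
arm_command(series=[0.2, 0, 0.1, 0, 0.25, 0, 0, 0, 0, 0.1, 0, 0, 0, 0, 0, 0, 0.06, 0, 0, 0, 0, 0, 0, 0, 0, 0, 0, 0])

```text
time_s: 12.33
position: [527.6, -9.5, 144.6]
ee_rot: [0.003, 0.998, 0.063, 0.0]
force: [0.9, 1.6, 5.0]
width: 0.0
```

Request:
arm_command(series=[-0.2, 0, 0, 0, 0, 0, 0, -0.2, 0, 0, 0, 0, 0, 0])

```text
time_s: 12.5
position: [517.0, -10.9, 145.5]
ee_rot: [0.002, 0.998, 0.063, 0.002]
force: [0.2, -0.1, 4.1]
width: 0.005
```

Request:
arm_command(series=[-0.2, 0, 0.01, 0, 0, 0, 0, -0.1, 0, 0.01, 0, 0, 0, 0, 0, 0, 0, 0, 0, 0, 0])

```text
time_s: 12.75
position: [506.0, -12.6, 145.8]
ee_rot: [0.003, 0.998, 0.063, 0.003]
force: [1.3, 0.2, 3.1]
width: 0.006
```

```bash
python3 -c "
from y import *
bar('w10')"
```

```text
12.8 [506.1 -12.5 145.8] [-0.20229086  0.29185048  3.82715066]
yellow 3240 [207.72407407 275.26018519] [194 215] lines [78, 82, 89, 93, 95, 97, 102, 106, 108, 114, 118, 122, 126, 197, 201, 203, 205, 207, 210, 212, 218]
bar rows 195 219 angles [0.435, 0.249]
```

Request:
arm_command(series=[-0.2, 0, 0.015, 0, 0, 0, 0, -0.2, 0, 0.03, 0, 0, 0, 0, -0.2, 0, 0.03, 0, 0, 0, 0, -0.1, 0, 0.02, 0, 0, 0, 0, 0, 0, 0, 0, 0, 0, 0])

```text
time_s: 13.22
position: [483.4, -15.9, 143.3]
ee_rot: [0.003, 0.998, 0.062, 0.003]
force: [-0.8, -0.5, 4.3]
width: 0.002
```

```bash
python3 -c "
from y import *
bar('w11')"
```

```text
13.2667 [483.4 -15.8 143.3] [-1.12365009 -0.27949817  5.14126307]
yellow 3269 [209.25114714 277.32792903] [181 215] lines [61, 63, 67, 72, 74, 77, 82, 86, 111, 154, 157, 200, 205, 207, 209, 213, 221, 257, 259]
bar rows 197 222 angles [0.105, -0.084]
```

Request:
arm_command(series=[0, 0, -0.2, 0, 0, 0, 0, 0, 0, -0.8, 0, 0, 0, 0, 0, 0, -1, 0, 0, 0, 0, 0, 0, -1, 0, 0, 0, 0, 0, 0, -1, 0, 0, 0, 0, 0, 0, 0, 0, 0, 0, 0, 0, 0, 0, 0, 0, 0, 0])

```text
time_s: 13.85
position: [473.9, -15.7, 264.3]
ee_rot: [0.003, 0.998, 0.063, -0.006]
force: [-0.7, 0.2, -0.4]
width: 0.006
```

```bash
python3 -c "
from y import *
w=bar('w12')
t=cam('top')
cv2.imwrite('pics/c2.png',np.hstack([cv2.resize(w['image'],(480,360)),cv2.resize(t['image'][190:300,250:350],(320,360))])[:,:,::-1])
# hole in wrist view, z=173
im=w['image'];print(proj(w,[[501,43.5,173],[501,43.5,138]]),proj(w,[[403,-245,100]]))
"
```

```text
13.9 [474.3 -15.6 264.5] [ 0.67550745 -0.35254854 -0.52526247]
yellow 1399 [163.67762688 274.09435311] [147 215] lines [248]
bar rows 156 171 angles [0.098, -0.094]
[[209.97228412 167.89776842]
 [218.58617444 162.65340953]] [[487.18873567 283.40369933]]
```

View pics/c2.png

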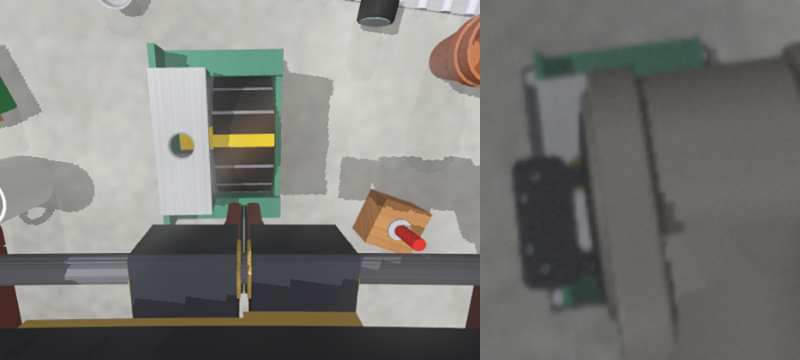

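The bar stands at the top (0.00 rad) with the finger lifted, and yellow shows through the hole at (211,169), where it was predicted. The pin also matches its prediction at (488,283). Now over to the pin.

Request:
arm_command(series=[-0.4, 0.9, 0, 0.1, 0.17, 0, 1, -0.4, 0.9, 0, 0, 0, 0, 1, -0.4, 0.9, 0, 0, 0, 0, 1, -0.4, 0.9, 0, 0, 0, 0, 1, -0.4, 0.9, 0, 0, 0, 0, 1, -0.4, 0.9, 0, 0, 0, 0, 1, -0.4, 0.6, 0, 0, 0, 0, 1, 0, 0, 0, 0, 0, 0, 1])

```text
time_s: 14.62
position: [403.7, -209.0, 251.6]
ee_rot: [-0.006, 0.998, 0.067, -0.01]
force: [-0.3, -0.2, -0.6]
width: 0.568
```

Request:
arm_command(series=[0, 0, 0, 0, 0, 0, 1, 0, 0, 0, 0, 0, 0, 1])

```text
time_s: 14.78
position: [401.9, -208.7, 249.1]
ee_rot: [-0.007, 0.998, 0.065, -0.012]
force: [0.5, 0.9, 0.0]
width: 0.72
```

Request:
arm_command(series=[-0.05, 0.6, 0.5, -0.18, 0.36, 0, 1, -0.05, 0.5, 0.8, 0, 0, 0, 1, 0, 0, 0.9, 0, 0, 0, 1, 0, 0, 0.6, 0, 0, 0, 1, 0, 0, 0, 0, 0, 0, 1, 0, 0, 0, 0, 0, 0, 1])

```text
time_s: 15.28
position: [407.0, -234.1, 160.6]
ee_rot: [-0.003, 0.997, 0.072, 0.001]
force: [-0.0, 0.6, -0.1]
width: 1.003
```

```bash
python3 -c "
from h import *
w=cam('wrist','w13');a=cam('scene')
im=w['image'];print(proj(w,[[403,-244.7,100],[403,-244.7,55]]))
h=cv2.cvtColor(im,cv2.COLOR_RGB2HSV);m=((h[...,0]<6)|(h[...,0]>174))&(h[...,1]>190)&(h[...,2]>120)
k,l,s,c=cv2.connectedComponentsWithStats(m.astype(np.uint8));o=np.argsort(-s[1:,4])[:3]+1;print(s[o],c[o])
cv2.imwrite('pics/c3.png',im[:,:,::-1])
s=sense();print(s['position'],s['ee_rot'])
"
```

```text
[[297.48187915 231.32666405]
 [295.70212041 215.16235973]]
[[291 216   1   1   1]
 [290 220   1   1   1]] [[291. 216.]
 [290. 220.]]
[ 407.44901414 -234.55116892  161.52490846] [-0.00232486  0.99739707  0.07203749  0.00207115]
```

View pics/c3.png

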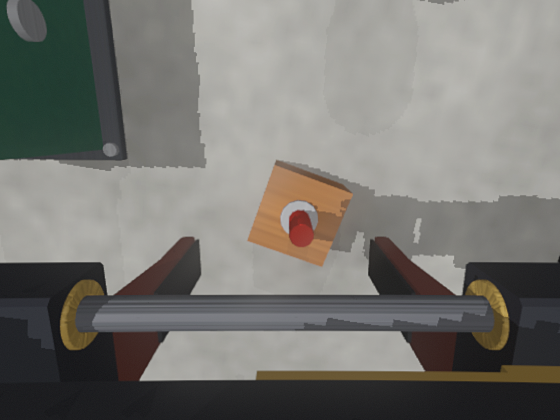

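The handle top is at (301,234) and the collar at (299,217), a few pixels from the prediction. I'll convert those to positions.

```bash
python3 -c "
from h import *
w=cam('wrist');print(plane(w,[[301.5,234.5]],100),plane(w,[[299,217]],55),plane(w,[[260,241],[322,265],[350,192]],50))
s=sense();print(s['position'],s['ee_rot'])
"
```

```text
[[ 401.36231416 -248.43395321  100.        ]] [[ 402.21893328 -248.2669911    55.        ]] [[ 374.58607359 -218.37558929   50.        ]
 [ 360.41705165 -275.63981078   50.        ]
 [ 428.62476156 -287.62652099   50.        ]]
[ 407.77437684 -235.0407191   162.01543832] [-0.0019218   0.99741307  0.07180843  0.00265066]
```

Request:
arm_command(series=[-0.15, 0.2, 0.5, 0, 0, 0, 1, -0.1, 0.15, 0.5, 0, 0, 0, 1, 0, 0, 0.3, 0, 0, 0, 1, 0, 0, 0, 0, 0, 0, 1, 0, 0, 0, 0, 0, 0, 1])

```text
time_s: 15.85
position: [407.4, -247.1, 127.8]
ee_rot: [0.001, 0.997, 0.073, 0.008]
force: [-0.1, -0.4, -0.4]
width: 1.001
```

Request:
arm_command(series=[-0.15, -0.02, 0.3, 0, -0.25, 0, 1, -0.05, 0, 0.5, 0, 0, 0, 1, 0, 0, 0.5, 0, 0, 0, 1, 0, 0, 0.4, 0, 0, 0, 1, 0, 0, 0.2, 0, 0, 0, 1, 0, 0, 0, 0, 0, 0, 1, 0, 0, 0, 0, 0, 0, 1])

```text
time_s: 16.43
position: [404.9, -247.4, 71.8]
ee_rot: [0.004, 0.997, 0.074, 0.001]
force: [0.1, -0.3, -0.3]
width: 0.995
```

Request:
arm_command(series=[-0.1, 0, 0.25, 0.11, 0, 0, 1, 0, 0, 0.12, 0, 0, 0, 1, 0, 0, 0, 0, 0, 0, 1, 0, 0, 0, 0, 0, 0, 1])

```text
time_s: 16.77
position: [402.9, -248.4, 61.3]
ee_rot: [0.0, 0.997, 0.074, 0.002]
force: [-0.2, 0.7, -0.4]
width: 0.998
```

Upright and at the right height, so I'll close on the handle.

Request:
arm_command(series=[0, 0, 0, 0, 0, 0, 0, 0, 0, 0, 0, 0, 0, 0, 0, 0, 0, 0, 0, 0, 0, 0, 0, 0, 0, 0, 0, 0, 0, 0, 0, 0, 0, 0, 0, 0, 0, 0, 0, 0, 0, 0, 0, 0, 0, 0, 0, 0, 0, 0, 0, 0, 0, 0, 0, 0])

```text
time_s: 17.43
position: [403.6, -248.9, 62.4]
ee_rot: [0.001, 0.997, 0.074, 0.003]
force: [-0.9, -0.2, -0.0]
width: 0.433
```

Request:
arm_command(series=[0, 0, 0, 0, 0, 0, 0, 0, 0, 0, 0, 0, 0, 0, 0, 0, 0, 0, 0, 0, 0, 0, 0, 0, 0, 0, 0, 0, 0, 0, 0, 0, 0, 0, 0])

```text
time_s: 17.85
position: [403.5, -248.7, 62.4]
ee_rot: [0.001, 0.997, 0.074, 0.002]
force: [0.1, 1.0, -0.3]
width: 0.201
```

Gripped, with the opening at about 18 mm. Lifting straight up.

Request:
arm_command(series=[0, 0, -0.4, 0, 0, 0, 0, 0, 0, -0.8, 0, 0, 0, 0, 0, 0, -0.8, 0, 0, 0, 0, 0, 0, -0.9, 0, 0, 0, 0, 0, 0, -0.9, 0, 0, 0, 0, 0, 0, -0.9, 0, 0, 0, 0, 0, 0, -0.9, 0, 0, 0, 0, 0, 0, -0.6, 0, 0, 0, 0])

```text
time_s: 18.52
position: [397.9, -246.4, 250.6]
ee_rot: [-0.003, 0.997, 0.075, -0.004]
force: [1.1, -0.8, -1.6]
width: 0.199
```

Request:
arm_command(series=[0, 0, 0, 0, 0, 0, 0, 0, 0, 0, 0, 0, 0, 0])

```text
time_s: 18.68
position: [399.7, -247.3, 254.3]
ee_rot: [-0.001, 0.997, 0.074, -0.001]
force: [-0.5, 1.6, -1.4]
width: 0.198
```

Request:
arm_command(series=[0.3, -0.5, 0, 0, 0, 0, 0, 0.45, -0.9, 0, 0, 0, 0, 0, 0.45, -0.9, 0, 0, 0, 0, 0, 0.45, -0.9, 0, 0, 0, 0, 0, 0.45, -0.9, 0, 0, 0, 0, 0, 0.45, -0.9, 0, 0, 0, 0, 0, 0.45, -0.9, 0, 0, 0, 0, 0, 0.45, -0.9, 0, 0, 0, 0, 0])

```text
time_s: 19.35
position: [466.7, -29.0, 241.3]
ee_rot: [-0.002, 0.998, 0.066, -0.01]
force: [0.4, -0.4, -1.1]
width: 0.199
```

Request:
arm_command(series=[0.45, -0.6, 0, 0, 0, 0, 0, 0.3, -0.4, 0, 0, 0, 0, 0, 0, 0, 0, 0, 0, 0, 0, 0, 0, 0, 0, 0, 0, 0, 0, 0, 0, 0, 0, 0, 0])

```text
time_s: 19.77
position: [481.9, 12.5, 232.5]
ee_rot: [-0.004, 0.997, 0.072, -0.016]
force: [-0.4, -0.5, -1.9]
width: 0.197
```

Request:
arm_command(series=[0.3, -0.4, -0.4, -0.08, 0.46, 0, 0, 0.3, -0.4, 0, 0, 0, 0, 0, 0.1, -0.1, 0, 0, 0, 0, 0, 0, 0, 0, 0, 0, 0, 0, 0, 0, 0, 0, 0, 0, 0])

```text
time_s: 20.18
position: [496.1, 34.8, 241.3]
ee_rot: [-0.001, 0.998, 0.067, -0.003]
force: [0.0, -0.3, -1.1]
width: 0.202
```

```bash
python3 -c "
from h import *
s=sense();print(s['position'],s['ee_rot'])
w=cam('wrist','w14');a=cam('scene','s14')
print(proj(w,[[501,43.5,173]]),proj(a,[[501,43.5,173]]))
cv2.imwrite('pics/c4.png',np.hstack([cv2.resize(w['image'][100:310,100:380],(400,300)),cv2.resize(a['image'][80:200,230:350],(400,400))[:300]])[:,:,::-1])
"
```

```text
[496.14182886  34.77258406 241.26790209] [-9.86186930e-04  9.97742727e-01  6.70867273e-02 -2.80149482e-03]
[[272.0787317  212.03644156]] [[296.86245482 162.87595954]]
```

View pics/c4.png

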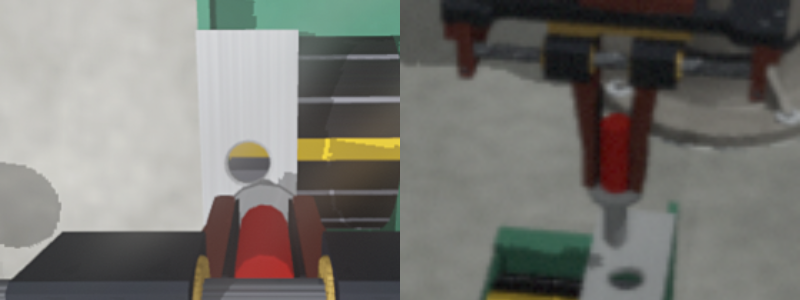

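```bash
python3 -c "
from h import *
w=cam('wrist');a=cam('scene')
im=w['image'][190:235,240:300];print(plane(w,[[273.6,213.4]],173),plane(a,[[298.1,163.4]],173))
p=np.array(sense()['position']);print(p)
print('pin scene pred tip,shank,handletop',proj(a,[p-[0,0,50],p-[0,0,30],p+[0,0,37]]))
print('wrist pred collar top,handle top',proj(w,[p-[0,0,7],p+[0,0,37]]))
cv2.imwrite('pics/c5.png',np.hstack([cv2.resize(w['image'][190:300,230:330],(400,440),interpolation=2),cv2.resize(a['image'][100:180,260:330],(385,440),interpolation=2)])[:,:,::-1])
"
```

```text
[[500.14221389  42.14024944 173.        ]] [[501.87559386  46.30246093 173.        ]]
[496.34207463  35.11763096 241.4883012 ]
pin scene pred tip,shank,handletop [[293.60170526 153.49777682]
 [293.77199608 145.48873022]
 [294.38532607 116.78472397]]
wrist pred collar top,handle top [[281.72721362 250.79631033]
 [280.67272499 289.69879773]]
```

View pics/c5.png

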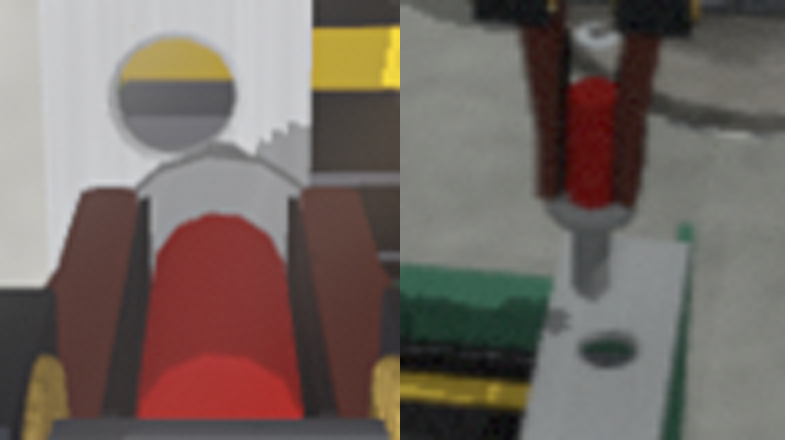

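Scene and wrist agree once their biases are allowed for: the hole is at about (501, 43.4) in TCP terms, and yellow is visible through it. I'll move over it and come down to just above the bridge.

Request:
arm_command(series=[0.12, -0.15, 0, 0, 0.08, 0, 0, 0.08, -0.1, 0.15, 0, 0, 0, 0, 0, 0, 0.15, 0, 0, 0, 0, 0, 0, 0, 0, 0, 0, 0, 0, 0, 0, 0, 0, 0, 0])

```text
time_s: 20.8
position: [501.5, 43.4, 231.3]
ee_rot: [-0.001, 0.998, 0.067, 0.0]
force: [0.3, 0.1, -1.1]
width: 0.198
```

Request:
arm_command(series=[-0.01, 0, 0.12, 0, 0, 0, 0, 0, 0, 0.1, 0, 0, 0, 0, 0, 0, 0.1, 0, 0, 0, 0, 0, 0, 0, 0, 0, 0, 0])

```text
time_s: 21.13
position: [500.9, 43.3, 220.4]
ee_rot: [-0.001, 0.998, 0.067, 0.0]
force: [-0.4, 0.6, -0.3]
width: 0.199
```

Request:
arm_command(series=[0, 0, 0.1, 0, 0, 0, 0, 0, 0, 0.1, 0, 0, 0, 0, 0, 0, 0.1, 0, 0, 0, 0, 0, 0, 0, 0, 0, 0, 0])

```text
time_s: 21.47
position: [500.9, 43.2, 210.4]
ee_rot: [-0.001, 0.998, 0.067, 0.0]
force: [0.3, 0.6, -0.5]
width: 0.201
```

Request:
arm_command(series=[0, 0, 0.1, 0, 0, 0, 0, 0, 0, 0.1, 0, 0, 0, 0, 0, 0, 0.1, 0, 0, 0, 0, 0, 0, 0, 0, 0, 0, 0])

```text
time_s: 21.8
position: [500.9, 43.2, 200.4]
ee_rot: [-0.001, 0.998, 0.067, 0.0]
force: [0.3, 0.2, -0.9]
width: 0.199
```

Request:
arm_command(series=[0, 0, 0.07, 0, 0, 0, 0, 0, 0, 0.06, 0, 0, 0, 0, 0, 0, 0, 0, 0, 0, 0])

```text
time_s: 22.05
position: [501.0, 43.2, 196.0]
ee_rot: [-0.001, 0.998, 0.067, 0.0]
force: [-0.0, 0.6, -0.9]
width: 0.195
```

Request:
arm_command(series=[0, 0, 0.08, 0, 0, 0, 0, 0, 0, 0.05, 0, 0, 0, 0, 0, 0, 0, 0, 0, 0, 0])

```text
time_s: 22.3
position: [501.1, 43.3, 191.9]
ee_rot: [-0.001, 0.998, 0.067, 0.0]
force: [-0.2, 0.3, -0.9]
width: 0.202
```

Inside the slot with no force. Next, down to just above home.

Request:
arm_command(series=[0, 0, 0.08, 0, 0, 0, 0, 0, 0, 0.05, 0, 0, 0, 0, 0, 0, 0, 0, 0, 0, 0])

```text
time_s: 22.55
position: [501.1, 43.3, 187.6]
ee_rot: [-0.001, 0.998, 0.066, 0.0]
force: [1.0, 0.5, -0.7]
width: 0.198
```

Request:
arm_command(series=[0, 0, 0.05, 0, 0, 0, 0, 0, 0, 0, 0, 0, 0, 0])

```text
time_s: 22.72
position: [501.1, 43.3, 185.9]
ee_rot: [-0.001, 0.998, 0.067, 0.0]
force: [0.7, 0.1, -0.8]
width: 0.198
```

Request:
arm_command(series=[0, 0, 0, 0, 0, 0, 0.4, 0, 0, 0, 0, 0, 0, 0.6, 0, 0, 0, 0, 0, 0, 0.8, 0, 0, 0, 0, 0, 0, 0.8, 0, 0, 0, 0, 0, 0, 0.8, 0, 0, 0, 0, 0, 0, 0.8])

```text
time_s: 23.22
position: [501.9, 43.5, 186.7]
ee_rot: [-0.001, 0.998, 0.066, 0.001]
force: [0.3, 0.1, 0.7]
width: 0.621
```

```bash
python3 -c "
from h import *
s=sense();print(s['position'],s['force'],s['width'])
w=cam('wrist','w16');a=cam('scene')
cv2.imwrite('pics/c6.png',np.hstack([cv2.resize(w['image'][190:300,230:330],(400,440),interpolation=2),cv2.resize(a['image'][100:180,260:330],(385,440),interpolation=2)])[:,:,::-1])
"
```

```text
[501.90967944  43.45363856 186.71262834] [0.27921123 0.07694369 0.66640988] 0.6209131365532724
```

View pics/c6.png

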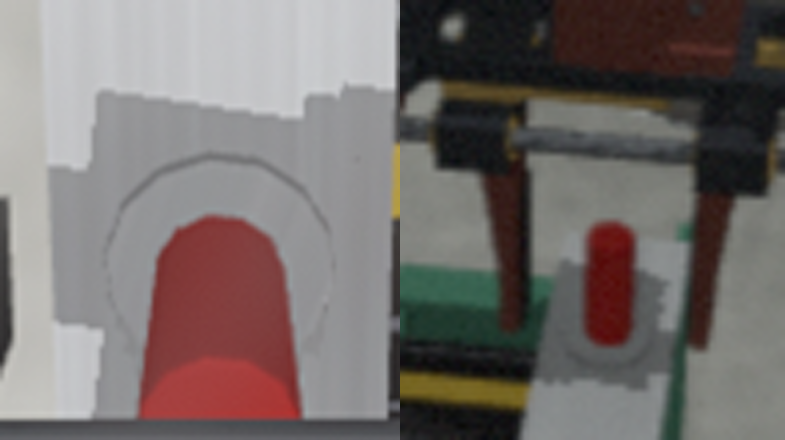

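The pin stands upright with its collar flat on the bridge, released, and both fingers are clear. Backing straight up.

Request:
arm_command(series=[0, 0, -0.3, 0, 0, 0, 0.8, 0, 0, -0.5, 0, 0, 0, 0.8, 0, 0, -0.8, 0, 0, 0, 0.8, 0, 0, -0.9, 0, 0, 0, 0.8, 0, 0, -0.9, 0, 0, 0, 0.8, 0, 0, -0.9, 0, 0, 0, 0.8, 0, 0, 0, 0, 0, 0, 0.8, 0, 0, 0, 0, 0, 0, 0.8])

```text
time_s: 23.98
position: [500.3, 43.3, 325.0]
ee_rot: [-0.001, 0.998, 0.067, 0.0]
force: [-0.8, -0.3, -0.5]
width: 0.801
```

```bash
python3 -c "
from y import *
w=bar('w17');a=cam('scene')
h=cv2.cvtColor(a['image'],cv2.COLOR_RGB2HSV);m=(((h[...,0]<8)|(h[...,0]>172))&(h[...,1]>170)&(h[...,2]>90)).astype(np.uint8);m[:,:270]=0;m[:,325:]=0;m[:110]=0;m[190:]=0
k,l,s,c=cv2.connectedComponentsWithStats(m);i=s[1:,4].argmax()+1;print(s[i],c[i])
print('pred handle top/bottom home',proj(a,[[501,43.4,223],[501,43.4,178]]))
cv2.imwrite('pics/c7.png',np.hstack([cv2.resize(w['image'],(400,300)),cv2.resize(a['image'],(400,300))])[:,:,::-1])
"
```

```text
24.0333 [500.7  43.5 325.2] [-0.06309145  1.13559128  0.78740839]
yellow 417 [191.63309353 327.64268585] [186 310] lines []
[295 141   7  21 109] [298.55045872 150.20183486]
pred handle top/bottom home [[297.36832335 142.92308625]
 [296.86770056 160.93917901]]
```

View pics/c7.png

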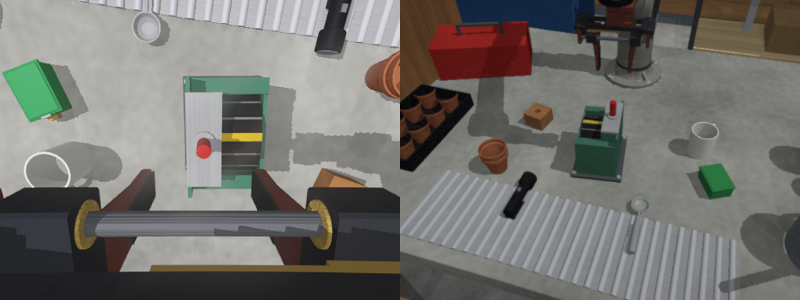

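The handle is at its home height (top row 141, against about 141–143 predicted). The bar is at the top, the bystanders haven't moved and the arm is clear. Handing in.

```bash
python3 -c "
from rig import close_job
print(close_job())"
```

```text
the job is handed in; nothing more can be done
None
```

The job is done and handed in at about 24 s of the allowed 72 s; no verdict is reported.

- **Drum:** I found the crown by touch at about z = 146.5 mm. I drew it round in several strokes with readings of about 3–5 N. With the finger lifted, the yellow bar measured about 0.00 rad from the top.
- **Pin:** I gripped it by the handle, lifted it straight out of the rest and lowered it through the bridge hole. The force readings showed no contact on the way down, and I let go at the seated height.
- **Last checks:** In the final pictures the collar sits flat on the bridge, the pin is upright at its home height and the bystanders look unmoved. The gripper is about 150 mm above the bridge, touching nothing.
- **Not fully confirmed:** After the pin went in I did not get a new bar angle, because too little of the bar was detected from that height. I only saw in the picture that it is still at the top. Hole positions from the separate views differed by 2–4 mm; I used a blended value of (501, 43.4) mm and the pin went in freely.

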